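# Seat the saw's length stop in its hidden index notch

### The job

Set the saw's length stop: pick up the upright steel stop, reach its downturned tooth in under the cap of the index rail near either end of the opening, and set it lightly on the bar hidden there. Then drag it along, pressing only gently, until the tooth drops into the notch; stop there without forcing it, see that it is fully down, and let go so that the stop stands upright on its own. Leave the tube offcut, wrench, jar and carton where they are.

Things in the scene. Friction and masses are not known exactly. Their poses are not given: they have to be found in the camera images.
- rail: Fixed aluminium index rail with white cap and closed white end blocks; 360 long (y), 90 deep (x), 77 high. Origin: middle of its underside, z up, x from the open front (robot side) to the closed back. Forces over 40 N between rail and stop spoil them; pressing with 3 to 6 N is plenty. Across x it has shelf, lip, bar, back wall, told below in its frame in mm.
- rail_lip (a point): Middle of the top edge of the rail's upright lip, at (-9, 0, 34) in the rail's frame; axes as the rail. Lip: x -12 to -6, top z 34. In front of it a flat shelf, x -58 to -12, top z 6. One reaches in from the front over the lip and under the cap.
- rail_bar (a point): Top of the steel index bar behind the lip, on the rail's middle, at (6, 0, 22) in the rail's frame: a fixed point, not the notch. Bar: x -6 to 24, top z 22; back wall from x 24. One notch in it, 13 wide (y), x -6 to 16, 16 deep, hidden under the cap, its middle anywhere within y -43 to +43, not measured.
- rail_cap (a point): Middle of the cap's top, at (6, 0, 77) in the rail's frame. The cap, x -12 to 24, underside z 72, covers lip and bar. The opening below it runs over y -85 to +85; beyond that are solid end blocks, 77 high.
- stop_mid (a point): Middle of the stop's shank, 60 above its underside. The stop: loose steel piece, 0.2 kg, standing on the bench; shank 20 x 20, 120 high. An arm, 10 wide (y), 8 high, 30 to 38 above the underside, sticks out along +x to 43 from the shank's axis; a tooth points down near its end. z up. Best gripped across y, 80 to 115 above its underside, so that the hand clears the cap.
- stop_tooth (a point): Middle of the flat tip of the stop's downturned round tooth, at (36, 0, 8) from the middle of the shank's underside; 5 across at the tip, 8 from 2 mm up. Sliding on the bar (shank in front of the lip, arm over the lip along the rail's +x), the shank's underside hangs 8 over the shelf; in the notch all sinks by 8 and the shank stands on the shelf.
- tube: Bystander: upright offcut of square steel tube, 40 x 40 x 70; origin under its centre.
- wrench: Bystander: wrench 170 long lying on the bench in front of the rail; leave it.
- jar: Bystander: jar 64 across, 85 high; origin under its centre.
- carton: Bystander: cardboard carton 90 x 120 x 70 high; origin under its centre.
Things that resemble listed ones, but are neither listed nor needed, are in the scene too. What is shaped like the part that bears stop_mid but blue is not meant.

How it is judged:
On the way:
1. the tooth rests on the hidden bar, under the cap, near one end of the opening (more than 53 mm from the rail's middle) (x of stop_tooth in the frame of rail between -0.006 and 0.024 m and (y of stop_tooth in the frame of rail above 0.053 m or y of stop_tooth in the frame of rail below -0.053 m) and z of stop_tooth in the frame of rail between 0.018 and 0.026 m and contact force between stop and rail above 0.3 N), for 0.1 s.
At the end, for the whole second after the job is handed in: The stop stands released and at rest, upright within 0.1 rad, its tooth in the notch of the bar under the cap, sunk at least 5 mm below the bar's top (tooth tip 8 to 17 mm above the rail's underside) (z of stop_tooth in the frame of rail between 0.008 and 0.017 m and x of stop_tooth in the frame of rail between -0.006 and 0.024 m and y of stop_tooth in the frame of rail between -0.055 and 0.055 m and angle between stop_mid's own z axis and vertical below 0.1 rad and linear speed of stop below 0.02 m/s); the robot touches nothing.
It fails at once if stop and rail are forced against each other with more than 40 N (contact force between stop and rail above 40 N).
It fails at once if a bystander (tube, wrench, jar or carton) is moved by more than 25 mm (distance of any of tube, wrench, jar, carton from where it was at the start of the episode above 0.025 m).
It also fails if it takes over 54 s, if anything falls off the work surface, if the arm or the gripper's body presses on something with over 40 N, if the wrist force passes 120 N, or if a joint passes its speed limit or range.

### The arm

A 7-joint arm with a two-finger parallel gripper is mounted at the origin on the work surface. World frame = base frame: x ahead of the robot, y to its left, z up, the work surface at z = 0. Lengths are in m, angles in rad, forces in N, time in s.
With the tool pointing down it reaches from about 0.35 to 0.9 m from the base axis. Payload 7.2 kg.
Tool frame: the origin (TCP) lies where the fingers leave the gripper's body, on its centre line; the fingertips stand 80 mm ahead of it and the grasp point (between the pads) lies 61 mm ahead of it; x points along the fingers, y is the direction in which the jaws open and shut, and the axes are right-handed (so a half turn about x gives the same grasp; the last joint's range is limited). The gripper opens to 88 mm and grips with 3 to 60 N. Pads are 20 mm wide; open, the fingers measure 115 mm over their backs; the gripper's body (75 mm by 178 mm) begins 61 mm behind the grasp point.
Start: joints at [-1.308, 0.411, -0.013, 1.596, 0.006, 1.134, -0.082], TCP at [0.203, 0.591, 0.303] pointing down, gripper open.
Joint ranges: [-2.95, 2.95], [-0.29, 1.99], [-1.47, 1.44], [0.14, 2.54], [-1.03, 4.17], [0.13, 1.85], [-2.86, 2.86]. Speed limits (rad/s): [2.39, 2.39, 3.01, 3.01, 3.14, 3.14, 3.14].

### API

Orientations are given as [roll, pitch, yaw] about the fixed x, y, z axes, in that order (R = Rz(yaw) Ry(pitch) Rx(roll)).
In Python, from workcell import monitor, imaging, ticket, search_frame gives the robot as it stands.
- The arm moves only by the tool arm_command, never from a script. Its argument "plan" is a list of rows, each an object with "fingers": the closure, from -1 (fully open) to 1 (shut); "xyz": the shift along the world's x, y, z as a fraction of full scale, a list of three; "twist": the turn, a rotation vector about the world's x, y, z as a fraction of full scale, a list of three. A call has 1 to 10 rows; each row is the pose to reach, as a shift and turn from the pose commanded when the call began; what a row does not reach only later rows make up. Full scale, the value 1, is 0.3 m for a shift and pi/2 rad for a turn. A row lasts 1/8 s, in which the tool goes at most 62.5 mm and 10.7 degrees, less where a joint would pass 70% of its speed; a pose out of reach is approached as far as the arm can. A call with a number of a shift or a turn outside -1 to 1 is refused whole. A call with a gripper value outside its range is refused whole. The fingers move at their own pace and stop on an object; "grip_force" is the grip in N (left out, the last holds). Time passes only in rows, so rows that repeat a pose let the fingers close. It gives the time, the measured TCP pose, the force and the opening at its end, in the units of the state.
- monitor.get_state(): the state, without advancing time (a new reading comes with each control period).
- imaging.get_image(name): name is "scene" or "side" or "wrist"; returns the picture (384x512x3 uint8, red, green, blue); there is no depth.
- imaging.calibration(name): a dict with "intrinsics" (3x3 intrinsics, pixels), "k1" (the pictures are not rectified: a ray, as slopes to the right and down, at radius r is drawn at 1 + k1 r^2 times it, then the intrinsics apply), "T" (4x4, takes a point from camera to world coordinates). Camera axes: x right, y down, z forward; pixel columns grow to the right and rows downward; lengths in m; the calibration is good to about 2 mm. A picture is of the moment at which its call begins: read the wrist's pose just before it. calibration takes no time and is no camera call; for the wrist camera it gives the pose at the moment of the call.
- ticket.close_job(): hands the job in, once; it reports no verdict.
Trained networks look in the newest picture that a camera, given by its name, has taken for a name from the list of things; names that differ only in an ending like _2 or _b are one class to them, and where a whole thing is asked for, a point or a joint stands for the part that bears it (a point fixed in the world has none). Each returns a list of dicts, best first, with "score" (0 to 1); they miss things now and then, are a little off and sometimes report something else, mostly with a low value. They report only what shows in the picture. A call takes as long as a camera call. They do not tell look-alikes from the thing itself.
- search_frame(query, camera): "uv" ([column, row] in pixels, amid what is visible of it).
The state is a dict: "time_s": time; "joint_positions": joint angles; "joint_vel": joint speeds; "joint_torque": joint torques, N m; "tcp_pos": TCP position; "ee_rot": TCP orientation; "wrist_force": force on the tool from outside, world axes, zero at the start; "torque": the same for the moment, N m; "opening": finger opening in m.
Only numpy, scipy, OpenCV 4.12 (cv2) and the standard library are available. Lean on these libraries where they do the work, as an engineer would, in place of code of your own. Each camera call takes 0.05 s, during which the arm holds its last target.

## Working session

There is one attempt and no reset: what is moved stays moved. The work goes in short steps, Python scripts to look and compute and a tool call to move; the robot and the scene stay as the last step left them, time stands still between calls to the robot, and variables do not carry over. Pictures are saved under pics/ and viewed, and the job is handed in when it is done.

Besides the shell and the picture viewer there is one more tool, called as name(argument=value, ...), one argument or row to a line, values as JSON. arm_command: Moves the arm, as the interface text tells. Its arguments: {"type":"object","properties":{"plan":{"type":"array"},"grip_force":{"type":"number"}},"required":["plan"]}

```bash
mkdir -p pics; ls; cat > h.py <<'E'
import numpy as np, cv2
from workcell import monitor, imaging, ticket, search_frame
def snap(n,f):
    T=imaging.calibration(n); im=imaging.get_image(n); cv2.imwrite(f'pics/{f}.png',cv2.cvtColor(im,cv2.COLOR_RGB2BGR)); return im
def ray(n,uv,c=None):
    c=c or imaging.calibration(n); K=np.array(c['intrinsics']); k=c['k1']; T=np.array(c['T'])
    p=cv2.undistortPoints(np.array([[uv]],float),K,np.array([k,0,0,0.]))[0,0]
    d=T[:3,:3]@np.array([p[0],p[1],1]); return T[:3,3],d
def atz(n,uv,z,c=None):
    o,d=ray(n,uv,c); return o+d*(z-o[2])/d[2]
def proj(n,P,c=None):
    c=c or imaging.calibration(n); T=np.linalg.inv(np.array(c['T']))
    r,_=cv2.projectPoints(np.array(P,float).reshape(-1,1,3),cv2.Rodrigues(T[:3,:3])[0],T[:3,3],np.array(c['intrinsics']),np.array([c['k1'],0,0,0.]))
    return r[:,0]
E
python3 - <<'E'
from h import *
print(monitor.get_state())
for n in('scene','side','wrist'):
    snap(n,n+'0'); c=imaging.calibration(n); print(n,np.round(c['T'],3).tolist(),c['k1'],np.round(c['intrinsics'],1).tolist())
for q in ('stop_mid','rail','stop_tooth','rail_cap'):
    for n in('scene','side'): print(q,n,[(np.round(r['uv']),round(r['score'],2)) for r in search_frame(q,n)])
E
```

```text
pics
{'time_s': 0.0, 'joint_positions': array([-1.3082209 ,  0.41188431, -0.01275752,  1.59701483,  0.00562436,
        1.1343213 , -0.08221788]), 'joint_vel': array([ 4.00091056e-05, -4.61812403e-04,  8.54419861e-04, -8.96142374e-04,
        2.72783232e-05,  1.79697427e-03, -1.91189177e-04]), 'joint_torque': array([ 3.60537354e-05, -5.87944543e+01,  6.41826298e-01, -2.91073072e+01,
       -5.37449168e-02,  1.84462307e-02,  1.59383908e-04]), 'tcp_pos': array([0.20287658, 0.59076095, 0.30183043]), 'ee_rot': array([-1.49732671,  1.56920445, -1.82804351]), 'wrist_force': array([-0.85960321,  0.85850364, -0.16985557]), 'torque': array([0.03229596, 0.00729131, 0.00117876]), 'opening': 0.08756834378618399}
scene [[0.848, 0.293, -0.442, 0.997], [0.53, -0.439, 0.726, -0.801], [0.019, -0.85, -0.527, 0.67], [0.0, 0.0, 0.0, 1.0]] -0.043386069554903664 [[410.7, 0.0, 257.9], [0.0, 410.7, 190.9], [0.0, 0.0, 1.0]]
side [[0.998, -0.041, 0.053, 0.443], [-0.066, -0.686, 0.724, -0.859], [0.007, -0.726, -0.687, 0.918], [0.0, 0.0, 0.0, 1.0]] -0.04137375096718325 [[436.6, 0.0, 262.0], [0.0, 436.6, 197.2], [0.0, 0.0, 1.0]]
wrist [[0.324, 0.903, 0.282, 0.124], [0.946, -0.309, -0.097, 0.619], [-0.001, 0.298, -0.954, 0.384], [0.0, 0.0, 0.0, 1.0]] 0.006738898473616469 [[290.4, 0.0, 255.4], [0.0, 290.4, 191.1], [0.0, 0.0, 1.0]]
stop_mid scene [(array([147., 260.]), 0.81), (array([164., 236.]), 0.61), (array([127., 222.]), 0.58)]
stop_mid side [(array([188., 298.]), 0.94), (array([234., 317.]), 0.9), (array([228., 284.]), 0.65)]
rail scene [(array([300., 230.]), 0.74)]
rail side [(array([311., 216.]), 0.81)]
stop_tooth scene [(array([143., 259.]), 0.79), (array([167., 237.]), 0.72)]
stop_tooth side [(array([191., 301.]), 0.97), (array([233., 318.]), 0.73), (array([228., 286.]), 0.68)]
rail_cap scene [(array([301., 230.]), 0.84)]
rail_cap side []
```

```bash
python3 - <<'E'
import cv2
for n in('scene0','side0'):
    im=cv2.imread(f'pics/{n}.png'); cv2.imwrite(f'pics/{n}_b.png',cv2.resize(im,(800,600),interpolation=cv2.INTER_CUBIC))
im=cv2.imread('pics/side0.png')[240:370,140:290]; cv2.imwrite('pics/side0_c.png',cv2.resize(im,None,fx=4,fy=4,interpolation=cv2.INTER_CUBIC))
im=cv2.imread('pics/scene0.png')[180:310,80:230]; cv2.imwrite('pics/scene0_c.png',cv2.resize(im,None,fx=4,fy=4,interpolation=cv2.INTER_CUBIC))
E
```

```text
(no output)
```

View pics/scene0_b.png

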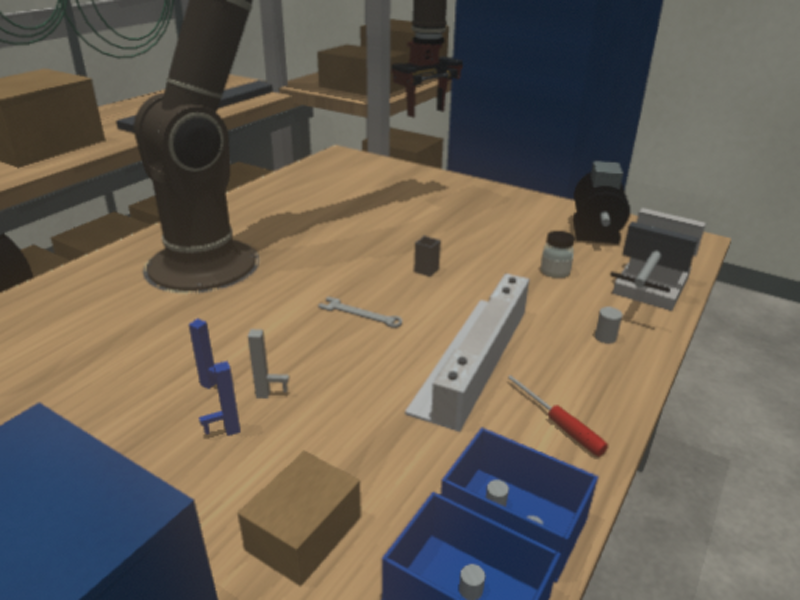

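View pics/side0_b.png

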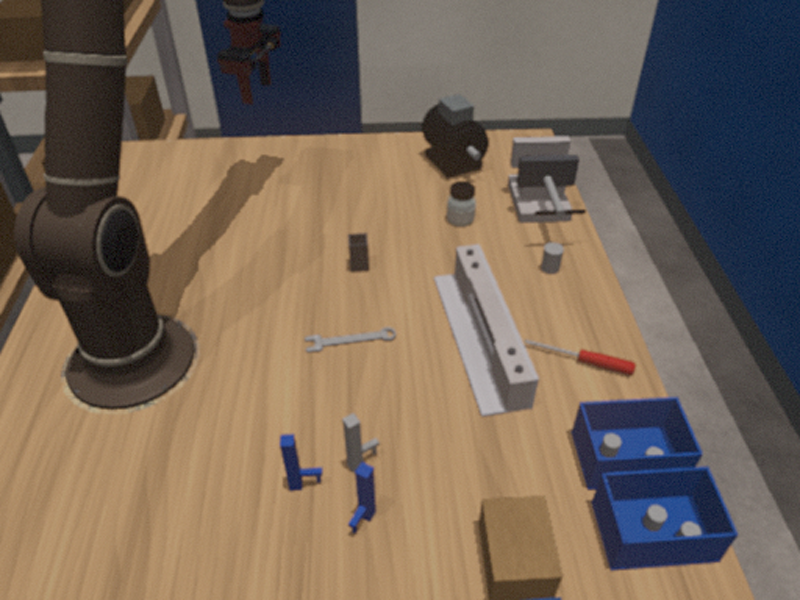

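View pics/side0_c.png

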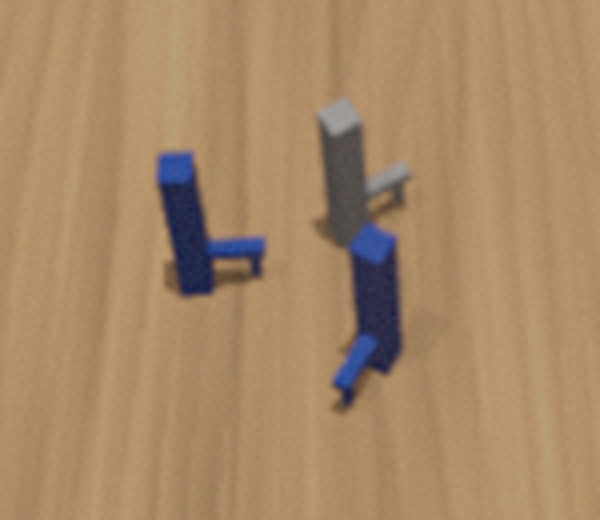

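View pics/scene0_c.png

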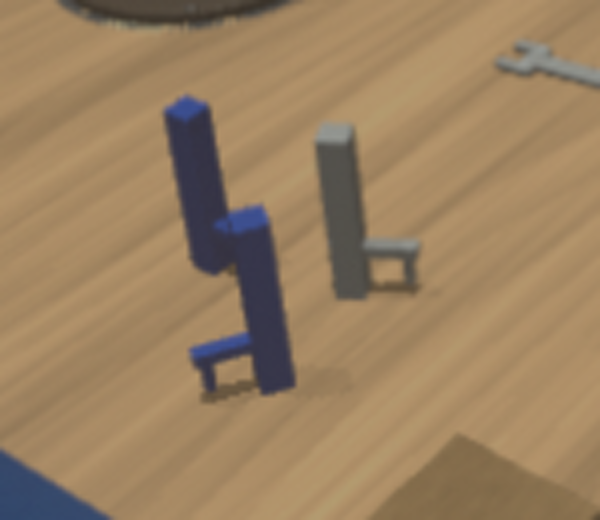

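The grey piece (side 228,284; scene 164,236) is the stop. The two blue ones (side 188,298 and 234,317) are look-alikes and are ruled out by colour. I'll enlarge the rail next to pick its corners.

```bash
python3 - <<'E'
import cv2
im=cv2.imread('pics/side0.png')[150:270,270:350]; cv2.imwrite('pics/side0_r.png',cv2.resize(im,None,fx=5,fy=5,interpolation=cv2.INTER_CUBIC))
im=cv2.imread('pics/scene0.png')[170:280,250:350]; cv2.imwrite('pics/scene0_r.png',cv2.resize(im,None,fx=5,fy=5,interpolation=cv2.INTER_CUBIC))
im=cv2.imread('pics/side0.png')[255:315,210:250]; cv2.imwrite('pics/side0_s.png',cv2.resize(im,None,fx=10,fy=10,interpolation=cv2.INTER_CUBIC))
im=cv2.imread('pics/scene0.png')[205:260,150:200]; cv2.imwrite('pics/scene0_s.png',cv2.resize(im,None,fx=10,fy=10,interpolation=cv2.INTER_CUBIC))
E
```

```text
(no output)
```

View pics/side0_r.png

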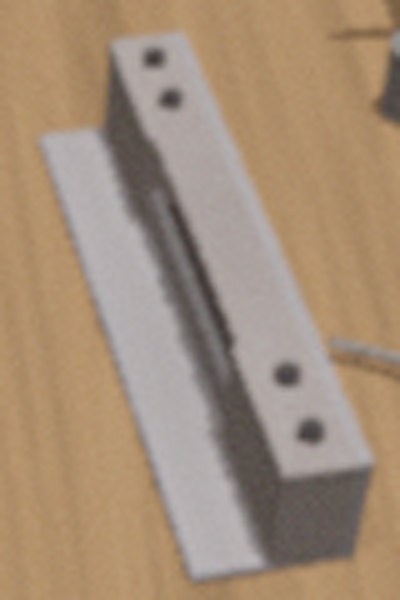

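View pics/scene0_r.png

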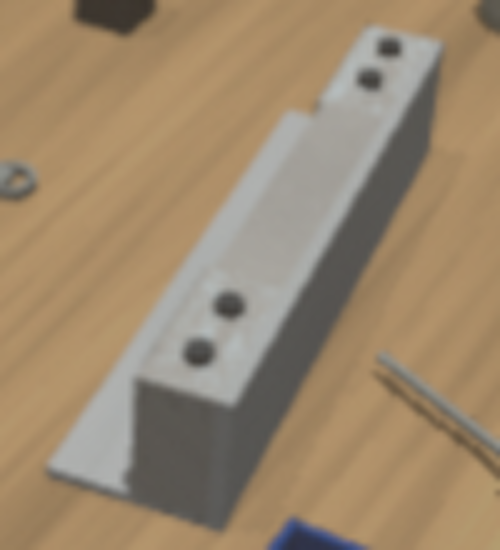

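View pics/side0_s.png

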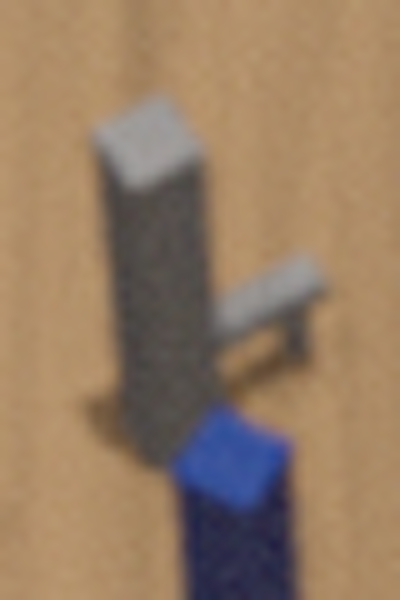

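View pics/scene0_s.png

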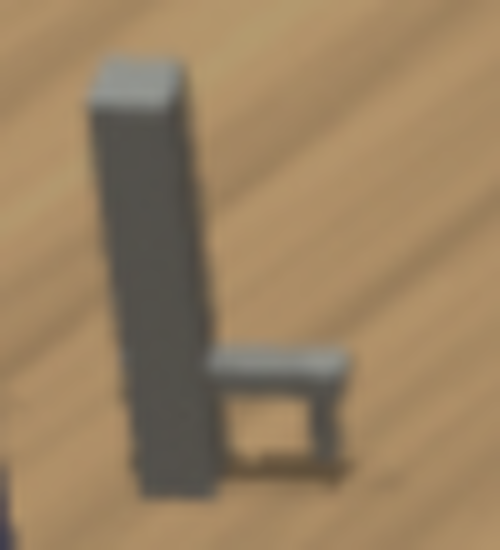

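```bash
cat > fit.py <<'E'
from h import *
from scipy.optimize import least_squares
C={n:imaging.calibration(n) for n in('scene','side')}
def cv(p,s,o): return (np.array(p)+.5)/s-.5+np.array(o)
def w(P,x,y,yaw):
    c,s=np.cos(yaw),np.sin(yaw); P=np.array(P,float); return np.c_[x+c*P[:,0]-s*P[:,1],y+s*P[:,0]+c*P[:,1],P[:,2]]
R={'scene':[((137,377),'f',-180,77),((235,405),'b',-180,77),((220,528),'b',-180,0),((48,468),-58,-180,6),((443,42),'b',180,77),((370,27),'f',180,77)],
'side':[((283,478),'f',-180,77),((372,464),'b',-180,77),((352,557),'b',-180,0),((193,578),-58,-180,0),((42,135),-58,180,6),((110,42),'f',180,77),((184,34),'b',180,77)]}
O={'scene':(5,(250,170)),'side':(5,(270,150))}
def res(q):
    o=[]
    for n in R:
        P=[[{'f':q[3],'b':q[4]}.get(a[1],a[1] if not isinstance(a[1],str) else 0)/1000 if not isinstance(a[1],str) else (q[3] if a[1]=='f' else q[4]),a[2]/1000,a[3]/1000] for a in R[n]]
        o.append(proj(n,w(P,*q[:3]),C[n])-np.array([cv(a[0],*O[n]) for a in R[n]]))
    return np.vstack(o).ravel()
r=least_squares(res,[0.65,0,0.1,-0.012,0.032],loss='soft_l1')
print('rail',np.round(r.x,4),np.round(r.fun.reshape(-1,2),1).tolist())
S={'scene':[((92,105),-10,-10,120),((167,107),10,-10,120),((185,65),10,10,120),((107,58),-10,10,120),((142,495),-10,-10,0),((214,495),10,-10,0),((350,352),43,5,38)],
'side':[((95,135),-10,10,120),((160,95),10,10,120),((203,150),10,-10,120),((135,192),-10,-10,120),((155,468),-10,-10,0),((322,283),43,-5,38),((308,252),43,5,38)]}
OS={'scene':(10,(150,205)),'side':(10,(210,255))}
def rs(q): return np.vstack([proj(n,w(np.array([a[1:] for a in S[n]])/1000,*q),C[n])-np.array([cv(a[0],*OS[n]) for a in S[n]]) for n in S]).ravel()
r=least_squares(rs,[0.35,-0.3,0.4],loss='soft_l1')
print('stop',np.round(r.x,4),np.round(r.fun.reshape(-1,2),1).tolist())
E
python3 fit.py
python3 - <<'E'
from h import *
from scipy.spatial.transform import Rotation as R
s=monitor.get_state(); print(np.round(R.from_euler('xyz',s['ee_rot']).as_matrix(),3))
E
```

```text
rail [ 0.6515  0.0237  0.1298 -0.0162  0.03  ] [[-0.2, -0.3], [-0.7, -0.1], [0.1, 0.8], [0.1, -0.2], [0.2, 0.0], [-0.4, -0.5], [0.5, -0.4], [0.1, -0.3], [0.1, 0.1], [0.0, 1.0], [0.0, -0.1], [0.3, -0.5], [-0.2, -0.6]]
stop [ 0.4035 -0.2477  0.5228] [[-1.1, -0.2], [0.0, -0.1], [0.1, -0.8], [-0.5, -0.4], [-0.6, 0.7], [0.2, 1.0], [-0.1, -0.1], [-0.7, -0.8], [0.4, -0.6], [0.6, -0.2], [-0.3, -0.5], [0.5, 1.6], [0.8, -0.3], [-0.0, -0.1]]
[[ 0.     0.325  0.946]
 [-0.     0.946 -0.325]
 [-1.    -0.     0.   ]]
```

arm_command(
  plan=[
    {"fingers":-0.2,"xyz":[0.7,-1,0],"twist":[0,0,-0.9]},
    {"fingers":-0.2,"xyz":[0.7,-1,0],"twist":[0,0,-0.9]},
    {"fingers":-0.2,"xyz":[0.7,-1,0],"twist":[0,0,-0.9]},
    {"fingers":-0.2,"xyz":[0.7,-1,0],"twist":[0,0,-0.9]},
    {"fingers":-0.2,"xyz":[0.7,-1,0],"twist":[0,0,-0.9]},
    {"fingers":-0.2,"xyz":[0.7,-1,0],"twist":[0,0,-0.9]},
    {"fingers":-0.2,"xyz":[0.7,-1,0],"twist":[0,0,-0.9]},
    {"fingers":-0.2,"xyz":[0.7,-1,0],"twist":[0,0,-0.9]},
    {"fingers":-0.2,"xyz":[0.7,-1,0],"twist":[0,0,-0.9]},
  ],
  grip_force=25,
)

```text
time_s: 1.68
tcp_pos: [0.413, 0.2911, 0.3028]
ee_rot: [2.628, 1.571, 0.884]
wrist_force: [-0.2, 0.0, 0.5]
opening: 0.0529
```

arm_command(
  plan=[
    {"fingers":-0.2,"xyz":[0,-1,0],"twist":[0,0,-0.557]},
    {"fingers":-0.2,"xyz":[0,-1,0],"twist":[0,0,-0.557]},
    {"fingers":-0.2,"xyz":[0,-1,0],"twist":[0,0,-0.557]},
    {"fingers":-0.2,"xyz":[0,-1,0],"twist":[0,0,-0.557]},
    {"fingers":-0.2,"xyz":[0,-1,0],"twist":[0,0,-0.557]},
    {"fingers":-0.2,"xyz":[0,-1,0],"twist":[0,0,-0.557]},
    {"fingers":-0.2,"xyz":[0,-1,0],"twist":[0,0,-0.557]},
  ],
)

```text
time_s: 2.55
tcp_pos: [0.4131, -0.0081, 0.3027]
ee_rot: [-2.679, 1.57, 0.988]
wrist_force: [-0.3, 0.6, 0.9]
opening: 0.0524
```

```bash
python3 - <<'E'
from h import *
from scipy.spatial.transform import Rotation as R
s=monitor.get_state(); print(s['time_s'],s['tcp_pos'],s['opening'],np.round(s['joint_positions'],2)); print(np.round(R.from_euler('xyz',s['ee_rot']).as_matrix(),3))
snap('wrist','w1')
from h import atz
for uv in ((188,298),(234,317),(228,284)): print(atz('side',uv,0.06))
E
```

```text
2.55 [ 0.413082   -0.00814106  0.30274971] 0.05242551249161041 [-0.75  0.02  0.68  2.11 -0.01  1.02 -1.11]
[[ 0.     0.501 -0.865]
 [ 0.    -0.865 -0.501]
 [-1.    -0.    -0.   ]]
[ 0.31656875 -0.28191284  0.06      ]
[ 0.42123451 -0.33776951  0.06      ]
[ 0.4089017  -0.24843487  0.06      ]
```

View pics/w1.png

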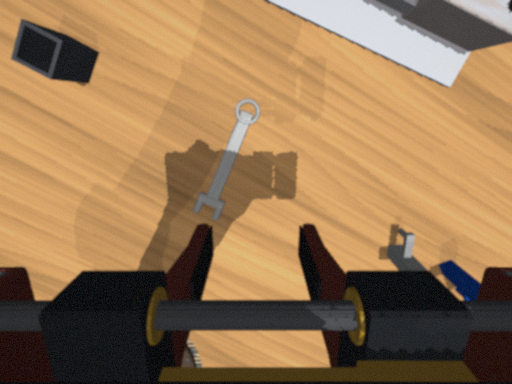

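The wrist view shows the tube, the wrench, the rail corner top right, and the grey stop at (405,245) with blue behind it. I'll move above the stop.

arm_command(
  plan=[
    {"fingers":-0.2,"xyz":[-0.032,-0.8,0],"twist":[0,0,0]},
    {"fingers":-0.2,"xyz":[-0.032,-0.8,0],"twist":[0,0,0]},
    {"fingers":-0.2,"xyz":[-0.032,-0.8,0],"twist":[0,0,0]},
    {"fingers":-0.2,"xyz":[-0.032,-0.8,0],"twist":[0,0,0]},
    {"fingers":-0.2,"xyz":[-0.032,-0.8,0],"twist":[0,0,0]},
    {"fingers":-0.2,"xyz":[-0.032,-0.8,0],"twist":[0,0,0]},
  ],
)

```text
time_s: 3.35
tcp_pos: [0.404, -0.2474, 0.3022]
ee_rot: [-0.843, 1.57, 2.823]
wrist_force: [-0.1, 0.4, -0.5]
opening: 0.0527
```

```bash
python3 - <<'E'
from h import *
s=monitor.get_state(); print(s['time_s'],s['tcp_pos'],np.round(s['joint_positions'],2))
c=imaging.calibration('wrist'); im=snap('wrist','w2')
q=(0.4035,-0.2477,0.5228)
P=[(a,b,120) for a in(-10,10) for b in(-10,10)]+[(43,5,38),(43,-5,38),(10,5,38),(10,-5,38)]
P=np.array(P)/1000; cc,ss=np.cos(q[2]),np.sin(q[2])
W=np.c_[q[0]+cc*P[:,0]-ss*P[:,1],q[1]+ss*P[:,0]+cc*P[:,1],P[:,2]]
uv=proj('wrist',W,c); print(np.round(uv,1))
b=cv2.resize(cv2.cvtColor(im,cv2.COLOR_RGB2BGR),(800,600),interpolation=cv2.INTER_CUBIC)
for u in uv: cv2.circle(b,tuple(int(round((x+.5)*1.5625-.5)) for x in u),3,(0,0,255),1)
cv2.imwrite('pics/w2b.png',b)
E
```

```text
3.35 [ 0.40402406 -0.2473686   0.30216547] [-0.35  0.19  0.93  1.99 -0.18  1.04 -0.38]
[[267.5 200.9]
 [246.7 200.9]
 [267.8 180.9]
 [246.6 180.8]
 [252.8 135.3]
 [261.3 135.4]
 [252.7 162.9]
 [261.  162.9]]
```

View pics/w2b.png

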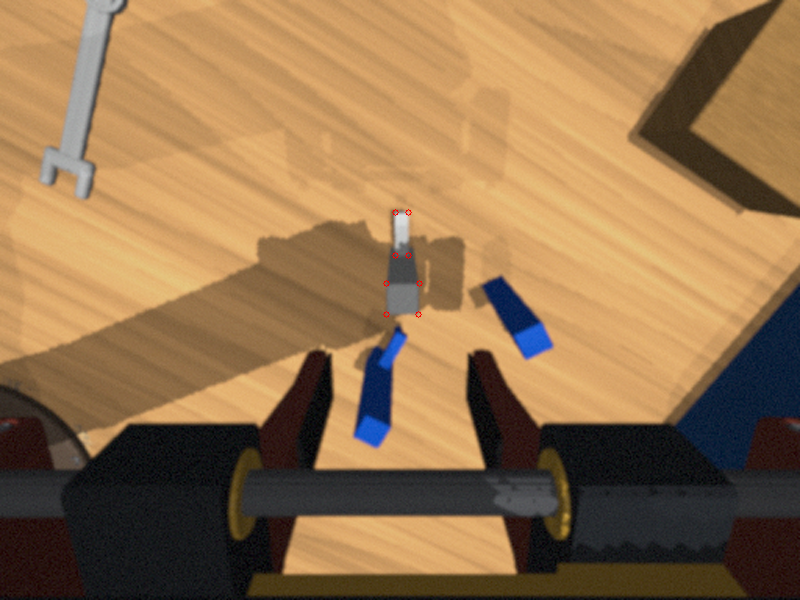

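The model overlays the grey stop to within a pixel, so I'll descend and grip.

arm_command(
  plan=[
    {"fingers":-0.2,"xyz":[0,0,-0.15],"twist":[0,0,0]},
    {"fingers":-0.2,"xyz":[0,0,-0.3],"twist":[0,0,0]},
    {"fingers":-0.2,"xyz":[0,0,-0.4],"twist":[0,0,0]},
    {"fingers":-0.2,"xyz":[0,0,-0.47],"twist":[0,0,0]},
    {"fingers":-0.2,"xyz":[0,0,-0.47],"twist":[0,0,0]},
    {"fingers":0.8,"xyz":[0,0,-0.47],"twist":[0,0,0]},
    {"fingers":0.8,"xyz":[0,0,-0.47],"twist":[0,0,0]},
    {"fingers":0.8,"xyz":[0,0,-0.47],"twist":[0,0,0]},
    {"fingers":0.8,"xyz":[0,0,-0.47],"twist":[0,0,0]},
  ],
  grip_force=25,
)

```text
time_s: 4.53
tcp_pos: [0.4038, -0.2489, 0.1621]
ee_rot: [2.575, 1.57, -0.045]
wrist_force: [0.4, 0.8, 3.6]
opening: 0.0198
```

arm_command(
  plan=[
    {"fingers":0.8,"xyz":[0,0,0.12],"twist":[0,0,0]},
    {"fingers":0.8,"xyz":[0,0,0.333],"twist":[0,0,0]},
    {"fingers":0.8,"xyz":[0.2,0.2,0.333],"twist":[0,0,-0.083]},
    {"fingers":0.8,"xyz":[0.4,0.4,0.333],"twist":[0,0,-0.166]},
    {"fingers":0.8,"xyz":[0.5,0.55,0.333],"twist":[0,0,-0.25]},
    {"fingers":0.8,"xyz":[0.587,0.649,0.333],"twist":[0,0,-0.25]},
    {"fingers":0.8,"xyz":[0.587,0.649,0.333],"twist":[0,0,-0.25]},
    {"fingers":0.8,"xyz":[0.587,0.649,0.333],"twist":[0,0,-0.25]},
  ],
)

```text
time_s: 5.52
tcp_pos: [0.5793, -0.0537, 0.2609]
ee_rot: [0.455, 1.569, -2.556]
wrist_force: [-0.7, -0.3, -2.4]
opening: 0.0198
```

```bash
cat > ov.py <<'E'
# overlay: rail model + stop model on wrist/side/scene
import sys
from h import *
from scipy.spatial.transform import Rotation as R
RAIL=(0.6515,0.0237,0.1298)
def w(P,q,z=0):
    P=np.array(P,float)/1000; c,s=np.cos(q[2]),np.sin(q[2]); return np.c_[q[0]+c*P[:,0]-s*P[:,1],q[1]+s*P[:,0]+c*P[:,1],P[:,2]+z]
RP=[(a,b,77) for a in(-12,32) for b in(-180,180)]+[(-58,b,6) for b in(-180,180)]+[(-12,b,77) for b in (-85,85)]+[(-9,-85,34),(-9,85,34)]
SP=[(a,b,120) for a in(-10,10) for b in(-10,10)]+[(43,5,38),(43,-5,38),(36,0,8)]
def stop_pose(off=0.0):
    s=monitor.get_state(); M=R.from_euler('xyz',s['ee_rot']).as_matrix(); t=s['tcp_pos']
    yaw=np.arctan2(M[1,1],M[0,1])+np.pi/2
    return (t[0],t[1],yaw),t[2]-0.1621
def inrail(q,z):
    t=w([(36,0,8)],q,z)[0]; d=t[:2]-np.array(RAIL[:2]); c,s=np.cos(RAIL[2]),np.sin(RAIL[2])
    return np.round(np.array([c*d[0]+s*d[1],-s*d[0]+c*d[1],t[2]])*1000,1), round(np.degrees(q[2]-RAIL[2]),2)
if __name__=='__main__':
    tag=sys.argv[1]; q,z=stop_pose(); s=monitor.get_state()
    print(round(s['time_s'],2),'tooth in rail mm',inrail(q,z),'F',np.round(s['wrist_force'],1),'open',s['opening'])
    for n in sys.argv[2:]:
        c=imaging.calibration(n); im=imaging.get_image(n)
        k=1.5625
        b=cv2.resize(cv2.cvtColor(im,cv2.COLOR_RGB2BGR),(800,600),interpolation=cv2.INTER_CUBIC)
        if n!='wrist': x0,y0=(250,170) if n=='scene' else (250,150);k=5;b=cv2.resize(cv2.cvtColor(im,cv2.COLOR_RGB2BGR)[y0:y0+120,x0:x0+120],None,fx=5,fy=5,interpolation=cv2.INTER_CUBIC)
        else: x0=y0=0
        for P,col in((w(RP,RAIL),(0,0,255)),(w(SP,q,z),(0,255,0))):
            for u in proj(n,P,c):
                u=(u-[x0,y0]+.5)*k-.5
                if abs(u).max()<2000: cv2.circle(b,(int(u[0]),int(u[1])),3,col,1)
        cv2.imwrite(f'pics/{tag}_{n}.png',b)
E
python3 ov.py a wrist side
```

```text
5.53 tooth in rail mm (array([-45.6, -67.4, 106.8]), np.float64(0.07)) F [-0.7 -0.3 -2.4] open 0.019848044580056717
```

View pics/a_wrist.png

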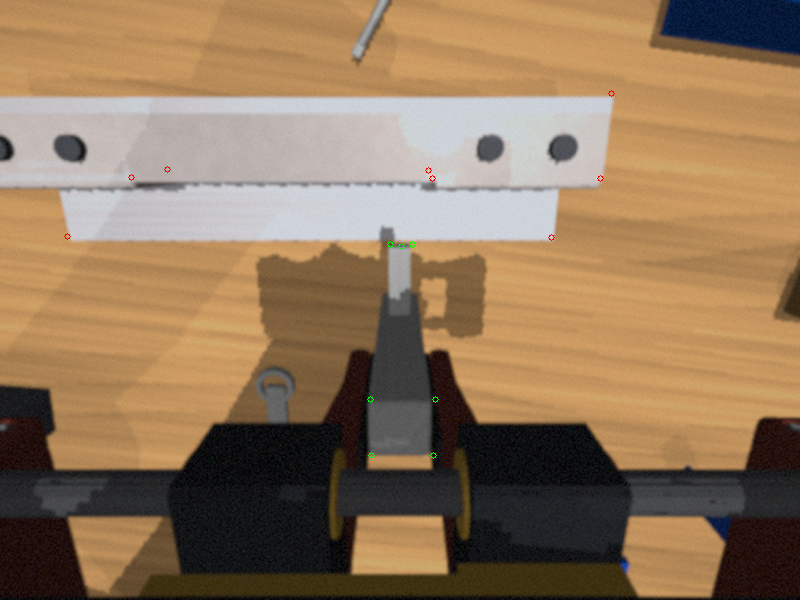

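View pics/a_side.png

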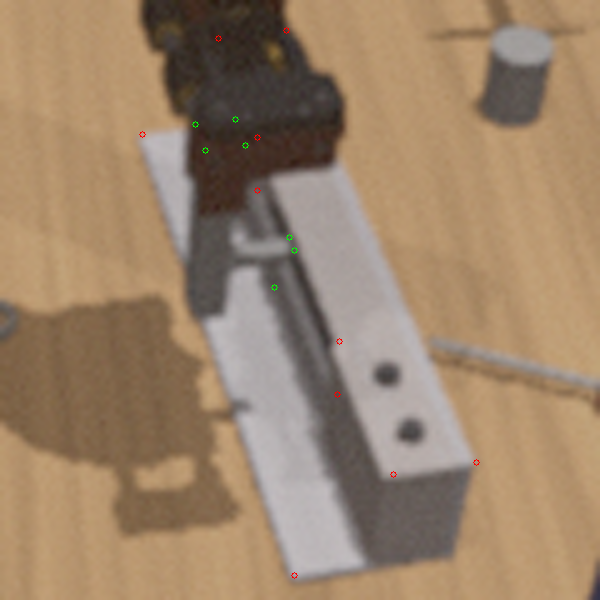

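arm_command(
  plan=[
    {"fingers":0.8,"xyz":[0,0,-0.12],"twist":[0,0,0]},
    {"fingers":0.8,"xyz":[0,0,-0.2],"twist":[0,0,0]},
    {"fingers":0.8,"xyz":[0,0,-0.229],"twist":[0,0,0]},
    {"fingers":0.8,"xyz":[0,0,-0.229],"twist":[0,0,0]},
  ],
)

```text
time_s: 6.12
tcp_pos: [0.5791, -0.0554, 0.1932]
ee_rot: [0.53, 1.571, -2.485]
wrist_force: [0.3, -0.6, -1.7]
opening: 0.0198
```

```bash
sed -i 's/^RAIL=.*/RAIL=(0.6495,0.0234,0.1298)/' ov.py; python3 ov.py b wrist side scene
```

```text
6.12 tooth in rail mm (array([-44. , -69.1,  39.1]), np.float64(-0.13)) F [ 0.3 -0.6 -1.7] open 0.019847651940148783
```

View pics/b_wrist.png

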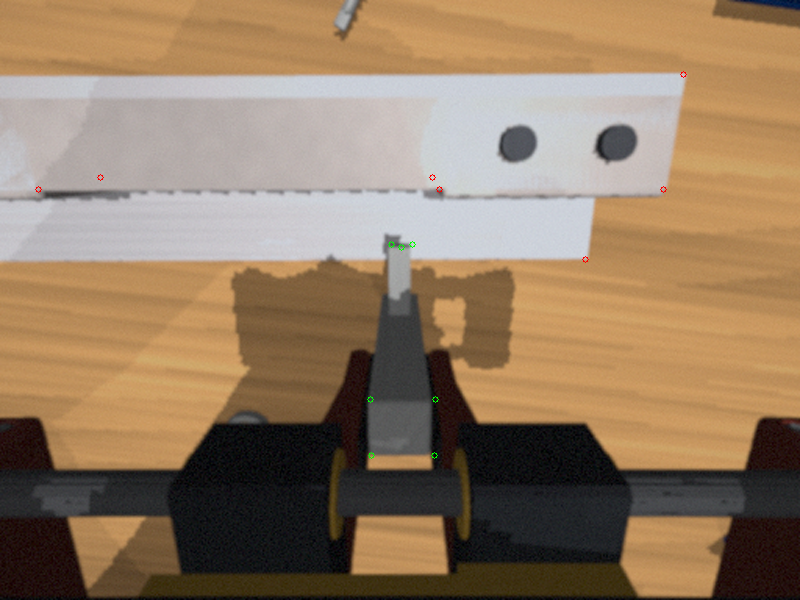

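View pics/b_side.png

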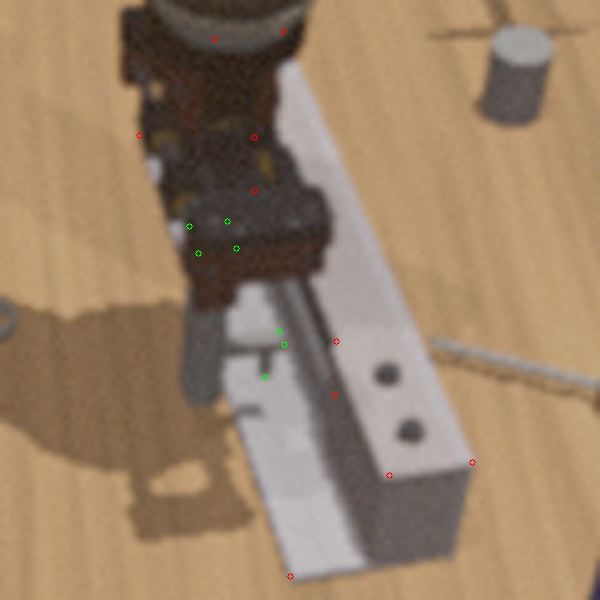

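View pics/b_scene.png

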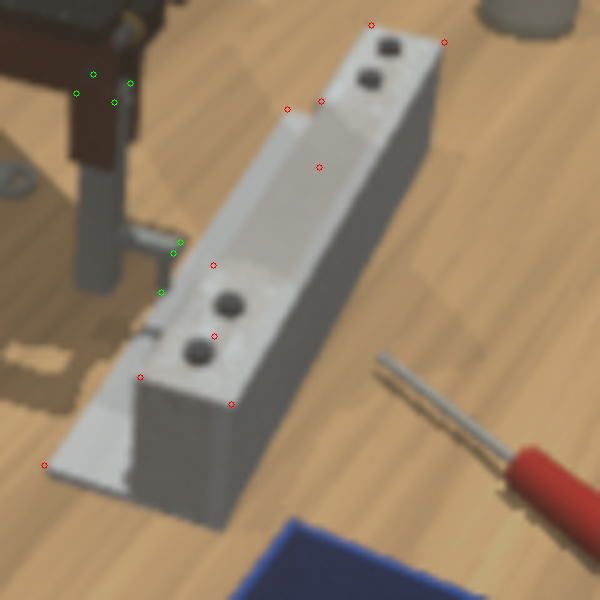

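arm_command(
  plan=[
    {"fingers":0.8,"xyz":[0.04,0.005,-0.004],"twist":[0,0,0]},
    {"fingers":0.8,"xyz":[0.08,0.01,-0.004],"twist":[0,0,0]},
    {"fingers":0.8,"xyz":[0.12,0.016,-0.004],"twist":[0,0,0]},
    {"fingers":0.8,"xyz":[0.159,0.021,-0.004],"twist":[0,0,0]},
    {"fingers":0.8,"xyz":[0.159,0.021,-0.004],"twist":[0,0,0]},
    {"fingers":0.8,"xyz":[0.159,0.021,-0.004],"twist":[0,0,0]},
  ],
)

```text
time_s: 7.02
tcp_pos: [0.6269, -0.0482, 0.1915]
ee_rot: [0.201, 1.57, -2.811]
wrist_force: [0.3, 0.0, -2.5]
opening: 0.0198
```

```bash
python3 ov.py c wrist side
```

```text
7.03 tooth in rail mm (array([  4.3, -68.1,  37.4]), np.float64(-0.04)) F [ 0.3  0.  -2.5] open 0.019829785438646597
```

View pics/c_side.png

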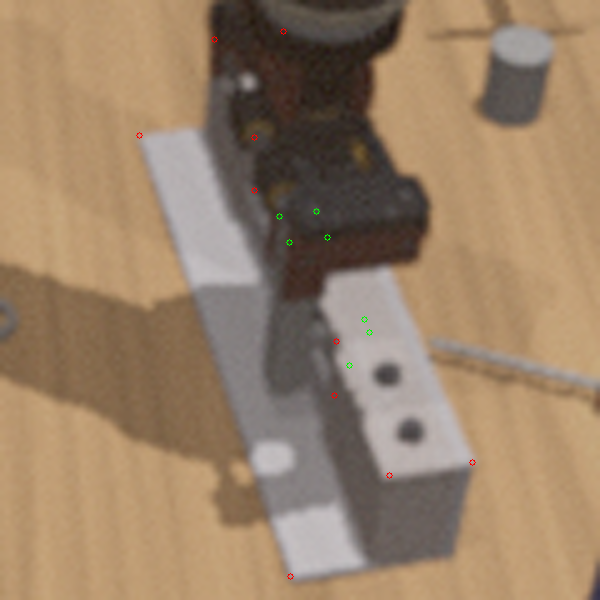

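View pics/c_wrist.png

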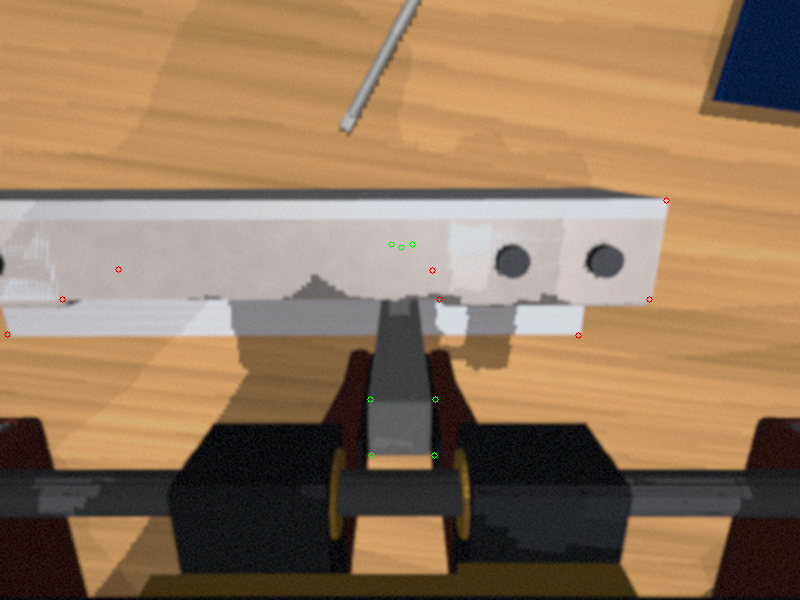

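The tooth is in under the cap. I'll lower it gently.

arm_command(
  plan=[
    {"fingers":0.8,"xyz":[0,0,-0.015],"twist":[0,0,0]},
    {"fingers":0.8,"xyz":[0,0,-0.03],"twist":[0,0,0]},
    {"fingers":0.8,"xyz":[0,0,-0.042],"twist":[0,0,0]},
    {"fingers":0.8,"xyz":[0,0,-0.042],"twist":[0,0,0]},
    {"fingers":0.8,"xyz":[0,0,-0.042],"twist":[0,0,0]},
  ],
)

```text
time_s: 7.75
tcp_pos: [0.6273, -0.048, 0.1791]
ee_rot: [1.841, 1.571, -1.171]
wrist_force: [1.0, -0.0, -2.3]
opening: 0.0202
```

arm_command(
  plan=[
    {"fingers":0.8,"xyz":[0,0,-0.004],"twist":[0,0,0]},
    {"fingers":0.8,"xyz":[0,0,-0.004],"twist":[0,0,0]},
  ],
)

```text
time_s: 8.0
tcp_pos: [0.6272, -0.0479, 0.1778]
ee_rot: [-2.905, 1.571, 0.366]
wrist_force: [0.3, -0.6, -2.7]
opening: 0.0197
```

arm_command(
  plan=[
    {"fingers":0.8,"xyz":[0,0,-0.003],"twist":[0,0,0]},
    {"fingers":0.8,"xyz":[0,0,-0.003],"twist":[0,0,0]},
  ],
)

```text
time_s: 8.25
tcp_pos: [0.6272, -0.0478, 0.1769]
ee_rot: [-0.261, 1.571, 3.01]
wrist_force: [-0.2, -0.2, -3.3]
opening: 0.0195
```

arm_command(
  plan=[
    {"fingers":0.8,"xyz":[0,0,-0.003],"twist":[0,0,0]},
    {"fingers":0.8,"xyz":[0,0,-0.003],"twist":[0,0,0]},
  ],
)

```text
time_s: 8.5
tcp_pos: [0.6273, -0.0479, 0.1762]
ee_rot: [-2.813, 1.571, 0.458]
wrist_force: [-0.8, 0.4, -0.9]
opening: 0.0199
```

arm_command(
  plan=[
    {"fingers":0.8,"xyz":[0,0,-0.002],"twist":[0,0,0]},
    {"fingers":0.8,"xyz":[0,0,-0.002],"twist":[0,0,0]},
  ],
)

```text
time_s: 8.75
tcp_pos: [0.6273, -0.048, 0.176]
ee_rot: [-2.747, 1.57, 0.524]
wrist_force: [-2.8, 0.6, 5.3]
opening: 0.0199
```

Contact shows as Fz rising from about −2.5 to +5.3 N at tip height ≈22 mm, which matches the bar. I'll ease off slightly and drag along rail +y.

arm_command(
  plan=[
    {"fingers":0.8,"xyz":[0,0,0.001],"twist":[0,0,0]},
    {"fingers":0.8,"xyz":[-0.0013,0.01,0.001],"twist":[0,0,0]},
    {"fingers":0.8,"xyz":[-0.0026,0.02,0.001],"twist":[0,0,0]},
    {"fingers":0.8,"xyz":[-0.0039,0.03,0.001],"twist":[0,0,0]},
    {"fingers":0.8,"xyz":[-0.0045,0.034,0.001],"twist":[0,0,0]},
    {"fingers":0.8,"xyz":[-0.0045,0.034,0.001],"twist":[0,0,0]},
  ],
)

```text
time_s: 9.5
tcp_pos: [0.6261, -0.0377, 0.1759]
ee_rot: [2.745, 1.57, -0.267]
wrist_force: [0.9, -2.6, 4.4]
opening: 0.0196
```

arm_command(
  plan=[
    {"fingers":0.8,"xyz":[-0.0009,0.0066,0.0003],"twist":[0,0,0]},
    {"fingers":0.8,"xyz":[-0.0018,0.0132,0.0003],"twist":[0,0,0]},
    {"fingers":0.8,"xyz":[-0.0026,0.0198,0.0003],"twist":[0,0,0]},
    {"fingers":0.8,"xyz":[-0.0026,0.0198,0.0003],"twist":[0,0,0]},
  ],
)

```text
time_s: 10.0
tcp_pos: [0.6251, -0.0316, 0.1759]
ee_rot: [3.138, 1.571, 0.126]
wrist_force: [0.7, -3.4, 4.7]
opening: 0.0198
```

arm_command(
  plan=[
    {"fingers":0.8,"xyz":[-0.0007,0.0055,0],"twist":[0,0,0]},
    {"fingers":0.8,"xyz":[-0.0014,0.011,0],"twist":[0,0,0]},
    {"fingers":0.8,"xyz":[-0.0022,0.0165,0],"twist":[0,0,0]},
    {"fingers":0.8,"xyz":[-0.0022,0.0165,0],"twist":[0,0,0]},
  ],
)

```text
time_s: 10.5
tcp_pos: [0.6244, -0.0266, 0.1759]
ee_rot: [-2.389, 1.571, 0.882]
wrist_force: [0.9, -3.2, 5.6]
opening: 0.0201
```

arm_command(
  plan=[
    {"fingers":0.8,"xyz":[-0.0007,0.0055,0.0005],"twist":[0,0,0]},
    {"fingers":0.8,"xyz":[-0.0014,0.011,0.0005],"twist":[0,0,0]},
    {"fingers":0.8,"xyz":[-0.0022,0.0165,0.0005],"twist":[0,0,0]},
    {"fingers":0.8,"xyz":[-0.0022,0.0165,0.0005],"twist":[0,0,0]},
  ],
)

```text
time_s: 11.0
tcp_pos: [0.6237, -0.0215, 0.176]
ee_rot: [-1.056, 1.57, 2.215]
wrist_force: [0.4, -3.2, 5.1]
opening: 0.0199
```

arm_command(
  plan=[
    {"fingers":0.8,"xyz":[-0.0007,0.0055,0.0003],"twist":[0,0,0]},
    {"fingers":0.8,"xyz":[-0.0014,0.011,0.0003],"twist":[0,0,0]},
    {"fingers":0.8,"xyz":[-0.0022,0.0165,0.0003],"twist":[0,0,0]},
    {"fingers":0.8,"xyz":[-0.0022,0.0165,0.0003],"twist":[0,0,0]},
  ],
)

```text
time_s: 11.5
tcp_pos: [0.623, -0.0165, 0.176]
ee_rot: [-0.914, 1.57, 2.357]
wrist_force: [0.8, -3.1, 4.8]
opening: 0.0198
```

arm_command(
  plan=[
    {"fingers":0.8,"xyz":[-0.0007,0.0055,0],"twist":[0,0,0]},
    {"fingers":0.8,"xyz":[-0.0014,0.011,0],"twist":[0,0,0]},
    {"fingers":0.8,"xyz":[-0.0022,0.0165,0],"twist":[0,0,0]},
    {"fingers":0.8,"xyz":[-0.0022,0.0165,0],"twist":[0,0,0]},
  ],
)

```text
time_s: 12.0
tcp_pos: [0.6224, -0.0116, 0.176]
ee_rot: [-1.126, 1.57, 2.145]
wrist_force: [0.0, -2.4, 3.8]
opening: 0.0199
```

arm_command(
  plan=[
    {"fingers":0.8,"xyz":[-0.0007,0.0055,0],"twist":[0,0,0]},
    {"fingers":0.8,"xyz":[-0.0014,0.011,0],"twist":[0,0,0]},
    {"fingers":0.8,"xyz":[-0.0022,0.0165,0],"twist":[0,0,0]},
    {"fingers":0.8,"xyz":[-0.0022,0.0165,0],"twist":[0,0,0]},
  ],
)

```text
time_s: 12.5
tcp_pos: [0.6217, -0.0066, 0.176]
ee_rot: [-1.231, 1.57, 2.041]
wrist_force: [0.6, -2.8, 2.8]
opening: 0.0201
```

arm_command(
  plan=[
    {"fingers":0.8,"xyz":[-0.0007,0.0055,-0.0003],"twist":[0,0,0]},
    {"fingers":0.8,"xyz":[-0.0014,0.011,-0.0003],"twist":[0,0,0]},
    {"fingers":0.8,"xyz":[-0.0022,0.0165,-0.0003],"twist":[0,0,0]},
    {"fingers":0.8,"xyz":[-0.0022,0.0165,-0.0003],"twist":[0,0,0]},
  ],
)

```text
time_s: 13.0
tcp_pos: [0.6211, -0.0018, 0.176]
ee_rot: [-1.747, 1.571, 1.524]
wrist_force: [-0.1, -3.3, 4.2]
opening: 0.0199
```

arm_command(
  plan=[
    {"fingers":0.8,"xyz":[-0.0007,0.0055,0],"twist":[0,0,0]},
    {"fingers":0.8,"xyz":[-0.0014,0.011,0],"twist":[0,0,0]},
    {"fingers":0.8,"xyz":[-0.0022,0.0165,0],"twist":[0,0,0]},
    {"fingers":0.8,"xyz":[-0.0022,0.0165,0],"twist":[0,0,0]},
  ],
)

```text
time_s: 13.5
tcp_pos: [0.6204, 0.0032, 0.176]
ee_rot: [-1.314, 1.571, 1.957]
wrist_force: [0.5, -2.6, 2.6]
opening: 0.0202
```

arm_command(
  plan=[
    {"fingers":0.8,"xyz":[-0.0007,0.0055,-0.0003],"twist":[0,0,0]},
    {"fingers":0.8,"xyz":[-0.0014,0.011,-0.0003],"twist":[0,0,0]},
    {"fingers":0.8,"xyz":[-0.0022,0.0165,-0.0003],"twist":[0,0,0]},
    {"fingers":0.8,"xyz":[-0.0022,0.0165,-0.0003],"twist":[0,0,0]},
  ],
)

```text
time_s: 14.0
tcp_pos: [0.6198, 0.0081, 0.176]
ee_rot: [-2.484, 1.571, 0.787]
wrist_force: [-0.1, -2.5, 4.4]
opening: 0.02
```

arm_command(
  plan=[
    {"fingers":0.8,"xyz":[-0.0007,0.0055,0],"twist":[0,0,0]},
    {"fingers":0.8,"xyz":[-0.0014,0.011,0],"twist":[0,0,0]},
    {"fingers":0.8,"xyz":[-0.0022,0.0165,0],"twist":[0,0,0]},
    {"fingers":0.8,"xyz":[-0.0022,0.0165,0],"twist":[0,0,0]},
  ],
)

```text
time_s: 14.5
tcp_pos: [0.6192, 0.0131, 0.176]
ee_rot: [-2.094, 1.571, 1.177]
wrist_force: [0.9, -2.4, 3.7]
opening: 0.0198
```

arm_command(
  plan=[
    {"fingers":0.8,"xyz":[-0.0007,0.0055,0],"twist":[0,0,0]},
    {"fingers":0.8,"xyz":[-0.0014,0.011,0],"twist":[0,0,0]},
    {"fingers":0.8,"xyz":[-0.0022,0.0165,0],"twist":[0,0,0]},
    {"fingers":0.8,"xyz":[-0.0022,0.0165,0],"twist":[0,0,0]},
  ],
)

```text
time_s: 15.0
tcp_pos: [0.6185, 0.0181, 0.1759]
ee_rot: [-1.678, 1.571, 1.593]
wrist_force: [0.5, -2.9, 4.6]
opening: 0.0197
```

arm_command(
  plan=[
    {"fingers":0.8,"xyz":[-0.0007,0.0055,0],"twist":[0,0,0]},
    {"fingers":0.8,"xyz":[-0.0014,0.011,0],"twist":[0,0,0]},
    {"fingers":0.8,"xyz":[-0.0022,0.0165,0],"twist":[0,0,0]},
    {"fingers":0.8,"xyz":[-0.0022,0.0165,0],"twist":[0,0,0]},
  ],
)

```text
time_s: 15.5
tcp_pos: [0.6178, 0.0231, 0.1759]
ee_rot: [-1.739, 1.571, 1.532]
wrist_force: [0.1, -3.3, 5.4]
opening: 0.0196
```

arm_command(
  plan=[
    {"fingers":0.8,"xyz":[-0.0007,0.0055,0.0003],"twist":[0,0,0]},
    {"fingers":0.8,"xyz":[-0.0014,0.011,0.0003],"twist":[0,0,0]},
    {"fingers":0.8,"xyz":[-0.0022,0.0165,0.0003],"twist":[0,0,0]},
    {"fingers":0.8,"xyz":[-0.0022,0.0165,0.0003],"twist":[0,0,0]},
  ],
)

```text
time_s: 16.0
tcp_pos: [0.6171, 0.0281, 0.1759]
ee_rot: [-1.103, 1.57, 2.169]
wrist_force: [0.9, -3.7, 5.0]
opening: 0.0198
```

arm_command(
  plan=[
    {"fingers":0.8,"xyz":[-0.0007,0.0055,0.0003],"twist":[0,0,0]},
    {"fingers":0.8,"xyz":[-0.0014,0.011,0.0003],"twist":[0,0,0]},
    {"fingers":0.8,"xyz":[-0.0022,0.0165,0.0003],"twist":[0,0,0]},
    {"fingers":0.8,"xyz":[-0.0022,0.0165,0.0003],"twist":[0,0,0]},
  ],
)

```text
time_s: 16.5
tcp_pos: [0.6155, 0.0342, 0.1751]
ee_rot: [-0.652, 1.568, 2.621]
wrist_force: [-0.6, -0.0, -3.1]
opening: 0.02
```

The tooth has dropped: Fz is back to its hanging value, drag is 0 and z is falling. I'll go about 1.5 mm further to centre it, then lower.

arm_command(
  plan=[
    {"fingers":0.8,"xyz":[-0.0006,0.005,0],"twist":[0,0,0]},
    {"fingers":0.8,"xyz":[-0.0006,0.005,-0.003],"twist":[0,0,0]},
    {"fingers":0.8,"xyz":[-0.0006,0.005,-0.003],"twist":[0,0,0]},
  ],
)

```text
time_s: 16.88
tcp_pos: [0.6161, 0.0344, 0.1749]
ee_rot: [-0.469, 1.57, 2.803]
wrist_force: [0.3, 0.7, -1.9]
opening: 0.0197
```

arm_command(
  plan=[
    {"fingers":0.8,"xyz":[0,0,-0.003],"twist":[0,0,0]},
    {"fingers":0.8,"xyz":[0,0,-0.003],"twist":[0,0,0]},
  ],
)

```text
time_s: 17.12
tcp_pos: [0.6163, 0.0343, 0.1743]
ee_rot: [-1.594, 1.57, 1.677]
wrist_force: [0.7, 0.4, -1.0]
opening: 0.02
```

arm_command(
  plan=[
    {"fingers":0.8,"xyz":[0,0,-0.003],"twist":[0,0,0]},
    {"fingers":0.8,"xyz":[0,0,-0.003],"twist":[0,0,0]},
  ],
)

```text
time_s: 17.38
tcp_pos: [0.6164, 0.0346, 0.1733]
ee_rot: [-1.735, 1.57, 1.537]
wrist_force: [-0.7, 2.6, -1.5]
opening: 0.02
```

arm_command(
  plan=[
    {"fingers":0.8,"xyz":[-0.0004,0.003,0],"twist":[0,0,0]},
    {"fingers":0.8,"xyz":[-0.0004,0.003,-0.003],"twist":[0,0,0]},
    {"fingers":0.8,"xyz":[-0.0004,0.003,-0.003],"twist":[0,0,0]},
  ],
)

```text
time_s: 17.75
tcp_pos: [0.6162, 0.035, 0.1724]
ee_rot: [0.275, 1.571, -2.737]
wrist_force: [-0.3, 1.3, -2.4]
opening: 0.0196
```

arm_command(
  plan=[
    {"fingers":0.8,"xyz":[-0.0002,0.002,-0.003],"twist":[0,0,0]},
    {"fingers":0.8,"xyz":[-0.0002,0.002,-0.006],"twist":[0,0,0]},
    {"fingers":0.8,"xyz":[-0.0002,0.002,-0.006],"twist":[0,0,0]},
  ],
)

```text
time_s: 18.12
tcp_pos: [0.616, 0.0353, 0.1705]
ee_rot: [0.928, 1.57, -2.084]
wrist_force: [-0.3, 0.5, -2.3]
opening: 0.0197
```

arm_command(
  plan=[
    {"fingers":0.8,"xyz":[0,0,-0.004],"twist":[0,0,0]},
    {"fingers":0.8,"xyz":[0,0,-0.004],"twist":[0,0,0]},
  ],
)

```text
time_s: 18.38
tcp_pos: [0.6161, 0.0355, 0.1694]
ee_rot: [0.767, 1.571, -2.246]
wrist_force: [0.5, 0.5, -1.9]
opening: 0.0201
```

arm_command(
  plan=[
    {"fingers":0.8,"xyz":[0,0,-0.003],"twist":[0,0,0]},
    {"fingers":0.8,"xyz":[0,0,-0.003],"twist":[0,0,0]},
  ],
)

```text
time_s: 18.62
tcp_pos: [0.6161, 0.0356, 0.1685]
ee_rot: [0.363, 1.571, -2.649]
wrist_force: [0.6, 0.5, -2.4]
opening: 0.0195
```

arm_command(
  plan=[
    {"fingers":0.8,"xyz":[0,0,-0.002],"twist":[0,0,0]},
    {"fingers":0.8,"xyz":[0,0,-0.002],"twist":[0,0,0]},
  ],
)

```text
time_s: 18.88
tcp_pos: [0.6162, 0.0355, 0.1682]
ee_rot: [-3.114, 1.571, 0.157]
wrist_force: [-0.2, 0.2, -0.0]
opening: 0.0198
```

Seated: contact at z 0.1682, 7.8 mm below the bar level. I'll release.

arm_command(
  plan=[
    {"fingers":0.4,"xyz":[0,0,0],"twist":[0,0,0]},
    {"fingers":0.3,"xyz":[0,0,0],"twist":[0,0,0]},
    {"fingers":0,"xyz":[0,0,0],"twist":[0,0,0]},
    {"fingers":-0.2,"xyz":[0,0,0],"twist":[0,0,0]},
    {"fingers":-0.2,"xyz":[0,0,0],"twist":[0,0,0]},
  ],
)

```text
time_s: 19.5
tcp_pos: [0.6161, 0.0356, 0.168]
ee_rot: [0.884, 1.571, -2.128]
wrist_force: [0.4, -0.0, 0.3]
opening: 0.0521
```

```bash
python3 ov.py d wrist side scene
```

```text
19.5 tooth in rail mm (array([ 4.5, 16.4, 13.9]), np.float64(-0.02)) F [ 0.4 -0.   0.3] open 0.052110279934288
```

View pics/d_wrist.png

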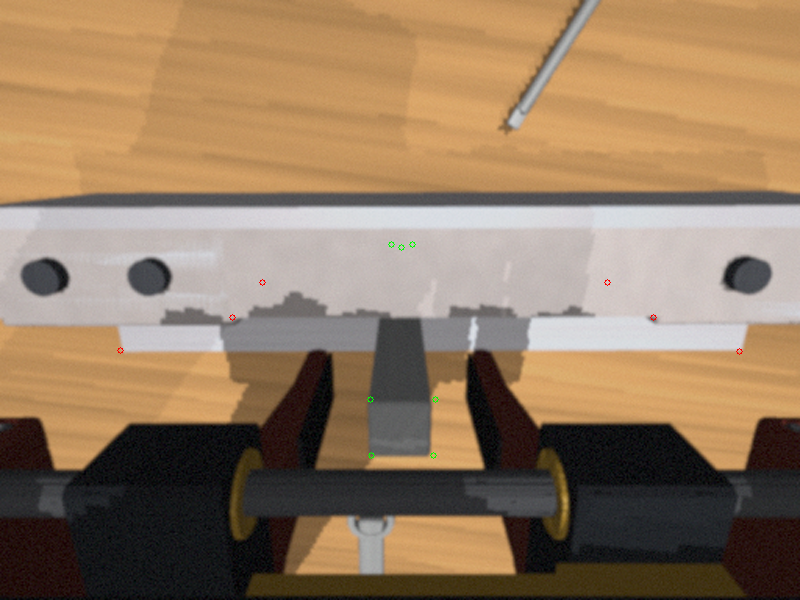

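View pics/d_side.png

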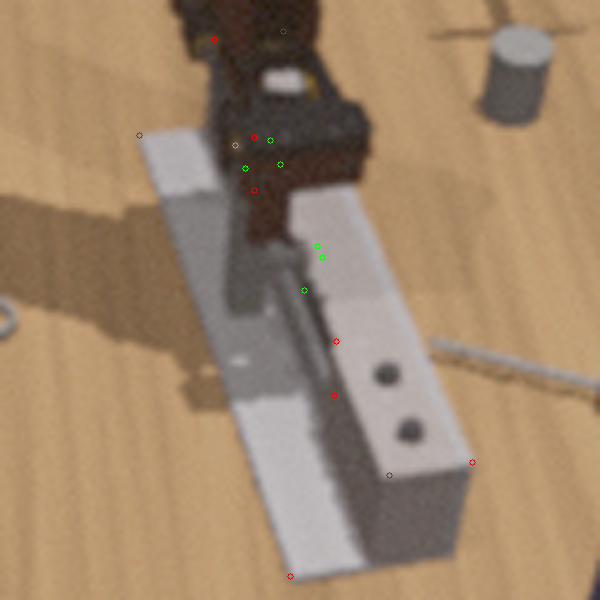

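The stop stayed put and upright with the fingers clear of it. I'll raise the hand straight up, then check.

arm_command(
  plan=[
    {"fingers":-0.2,"xyz":[0,0,0.1],"twist":[0,0,0]},
    {"fingers":-0.2,"xyz":[0,0,0.3],"twist":[0,0,0]},
    {"fingers":-0.2,"xyz":[0,0,0.6],"twist":[0,0,0]},
    {"fingers":-0.2,"xyz":[-0.3,0.3,0.8],"twist":[0,0,0]},
    {"fingers":-0.2,"xyz":[-0.6,0.6,0.8],"twist":[0,0,0]},
    {"fingers":-0.2,"xyz":[-0.6,0.9,0.8],"twist":[0,0,0]},
    {"fingers":-0.2,"xyz":[-0.6,0.9,0.8],"twist":[0,0,0]},
    {"fingers":-0.2,"xyz":[-0.6,0.9,0.8],"twist":[0,0,0]},
  ],
)

```text
time_s: 20.65
tcp_pos: [0.4493, 0.2798, 0.4034]
ee_rot: [-1.784, 1.57, 1.487]
wrist_force: [0.7, 0.2, 0.7]
opening: 0.0525
```

```bash
sed -i "s/q,z=stop_pose(); s=/q,z=(0.6161,0.0356,0.1298),0.006; s=/" ov.py; python3 ov.py e side scene; python3 - <<'E'
from h import *
for n in ('side','scene'): snap(n,'f_'+n)
E
```

```text
20.65 tooth in rail mm (array([ 4.5, 16.4, 14. ]), np.float64(0.0)) F [0.7 0.2 0.7] open 0.05245452875625501
```

View pics/e_side.png

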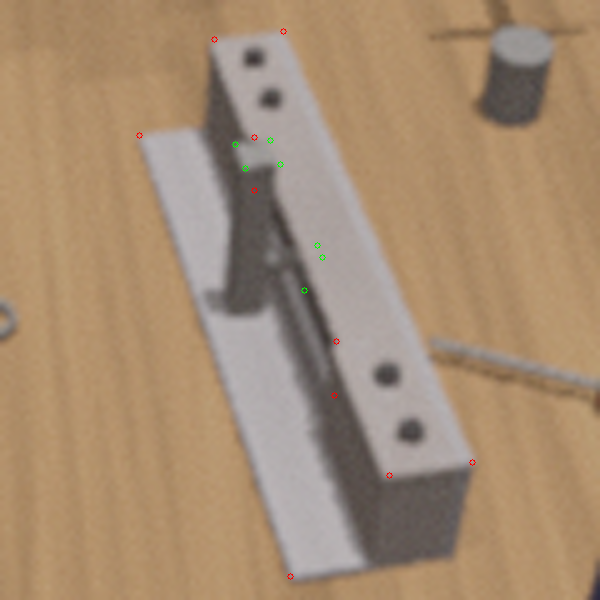

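View pics/e_scene.png

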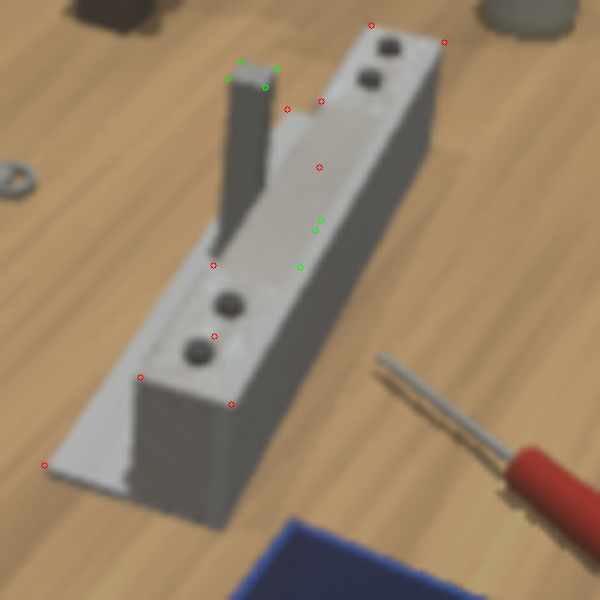

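View pics/f_side.png

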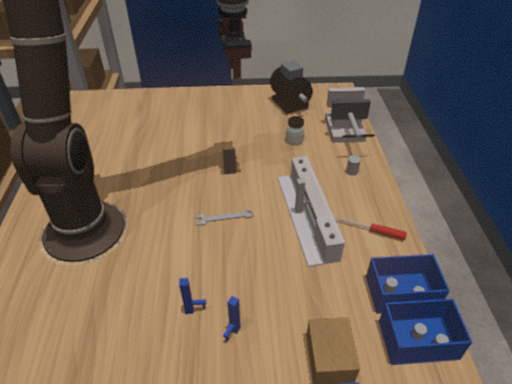

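The stop stands upright on the shelf (side ≈300,185) and its top matches the seated prediction within about 1 px. The bystanders haven't moved. I'll hand the job in.

```bash
python3 -c "
from workcell import ticket; print(ticket.close_job())"
```

```text
the job is handed in; nothing more can be done
None
```

The length stop is set: its tooth is in the notch and it stands upright on its own. I handed the job in at about 21 s; no verdict was reported.

- **Picking it up:** I took the grey stop and left the two blue look-alikes. I reached its tooth under the cap at about y −68 mm and lowered it until it touched the bar, with the tip at about 22 mm.
- **Dragging:** I dragged it toward +y, pressing with about 5–8 N at the end of each step. That is a little over the suggested 3–6 N, but far below the 40 N limit.
- **Finding the notch:** The vertical force fell back to the stop's own weight and the drag vanished at about y +15 mm. I centred the tooth there and lowered it gently until the shank touched the shelf, with the last reading at about 2–3 N.
- **Last checks:** The tooth tip ended at about 14 mm, 8 mm below the bar's top. In the pictures after I let go, the top of the stop sits within about 1 px of where it should be when seated and upright. The hand is clear, and the tube, wrench, jar and carton look unmoved.
- **One disagreement:** The wrist picture put the rail about 2 mm nearer in x than my first fit. I corrected for that before reaching in. In the same picture the shelf also looked about 3% longer than modelled, which I did not explain; it had no visible effect.

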